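# Hang the rinse basket in the notch of the bath rim

## Task

Pick up the small wire basket, hang it by its own hook over the front rim of the rinse bath with the basket inside, and slide it gently along that rim until the rib under its hook drops fully into the rim's one notch. Leave it hanging there, released, without leaning hard on the bath and without disturbing the glassware.

Things in the scene. Friction and masses are not known exactly. Their poses are not given: they have to be found in the camera images.
- bath: Rinse bath: open metal box 130 (x) x 240 (y) x 95 (z) mm, fixed to the bench, floor 9 mm up. Origin: centre of its underside; z up, y along its long sides, -x towards its front wall, the one nearest the robot (8 mm thick, straight along y). A steel rim strip 9 mm thick covers the middle of that wall's top edge and has one notch, open front to back, 13 mm wide (y), 9.5 mm deep.
- bath_rim (a point): Middle of the front wall's rim, on the strip's top face (NOT the notch): (-61, 0, 95) mm from the bath's origin, same axes. The strip is set by hand: its notch lies anywhere up to 35 mm to either side of here along y. The notch is not measured; see it or feel for it with the hook. Elsewhere the strip is level and rigid: meet it slowly. From 50 mm out the rim can be 1 mm lower.
- basket: Small steel wire basket, loose, about 0.16 kg, cup 50 x 50 x 45 mm, upright on the bench. Origin: centre of the cup's underside; z up; hook on its -x side. To hang in the bath, its x and y point as the bath's. With the rib in the notch the bridge rests on the rim and this origin is 20 mm above the bench; with the rib on top of the rim, 28 mm.
- basket_rib (a point): Middle of the rib's underside, (-35, 0, 67) mm from the basket's origin, same axes. The hook, 24 mm wide (y): a strip rises from the cup's -x wall to a level bridge (z = 75 to 79 mm) that ends in a down-turned outer lip (tip at z = 49 mm). Throat from x = -42 to -28 mm. The rib runs across the throat (along x) under the bridge: 6 mm wide (y), 8 mm tall; it fits the notch.
- basket_tab (a point): A good place to grip, in the grey grip tab: (-35, 0, 105) mm from the basket's origin, same axes. The tab stands upright on the hook's bridge: 26 (x) x 12 (y) x 36 (z) mm, its top 10 mm above this point and the bridge 26 mm below. Grip across its 12 mm, along y.
- beaker: glass beaker 56 mm across, 70 mm tall, bystander; origin under its centre
- jar: glass sample jar 70 mm across, 92 mm tall, bystander; origin under its centre
- dish: flat covered glass dish 90 mm across, 15 mm tall, bystander; origin under its centre
Things that resemble listed ones, but are neither listed nor needed, are in the scene too. What is shaped like the basket but red or yellow is not meant.

How it is judged:
By the outcome, as a careful person would: the job done as asked, in the order asked, and still so for the second after the job is handed in, with the robot touching nothing.
It also fails if it takes over 48 s, if anything falls off the work surface, if the arm or the gripper's body presses on something with over 40 N, if the wrist force passes 120 N, or if a joint passes its speed limit or range.

## Robot

A 6-joint arm with a two-finger parallel gripper is mounted at the origin on a cart in front of the work surface, level with it; the furniture and walls round the work are solid. World frame = base frame: x ahead of the robot, y to its left, z up, the work surface at z = 0. Lengths are in m, angles in rad, forces in N, time in s.
With the tool pointing down it reaches from about 0.35 to 0.875 m from the base axis. Payload 15.5 kg.
Tool frame: the origin (TCP) lies at the very end of the fingers, on their centre line; the grasp point (between the pads) lies 19 mm behind it (manip.pinch_z is the distance from the TCP to the grasp point, in m); z points along the fingers, y is the line along which they close (so a half turn about z gives the same grasp; the last joint's range is limited). The gripper opens to 85 mm and grips with 20 to 120 N. Pads are 22 mm wide; open, the fingers measure 114 mm over their backs; the gripper's body (76 mm by 85 mm) begins 54 mm behind the grasp point. The pads swing forward as they close: fully open they stand 13 mm farther back than shut.
Start: joints at [1.044, 0.494, 1.345, -0, 1.302, -0.096], TCP at [0.261, 0.568, 0.231] pointing down, gripper open.
Joint ranges: [-2.91, 2.91], [-0.82, 2.16], [0.22, 2.67], [-1.22, 4.37], [0.12, 2.79], [-3.08, 3.08]. Speed limits (rad/s): [1.89, 1.89, 2.57, 3.01, 3.01, 3.01].

## Interface

Orientations are given as a unit quaternion [w, x, y, z].
In Python, from cell import manip gives the robot as it stands.
- The arm moves only by the tool send_rows, never from a script. Its argument "rows" is one flat list of numbers, 7 for each row, row after row: the shift along the tool's x, y, z in mm, then the turn, a rotation vector about the tool's x, y, z in rad, then the closure, from -1 (fully open) to 1 (shut). In form: [x, y, z, rx, ry, rz, gripper, x, y, z, rx, ry, rz, gripper, ...]. A call has 1 to 8 rows; each row shifts and turns the commanded pose from where the row before left it, along the tool's axes as they then stand; what a row does not reach is not made up. A row lasts 1/12 s, in which the tool goes at most 41.7 mm and 7.16 degrees, less where a joint would pass 70% of its speed; a pose out of reach is approached as far as the arm can. A call is refused whole if a number of a shift passes 41.7 or a number of a turn 0.125, either way. A call with a gripper value outside its range is refused whole. The fingers move at their own pace and stop on an object; the grip force is fixed at half the most. Time passes only in rows, so rows that do not move let the fingers close. It gives the time, the measured TCP pose, the force, the opening and the grip force at its end, in the units of the state.
- manip.sense(): the state, without advancing time (a new reading comes with each control period).
- manip.grab_frame(name): name is "side" or "top" or "wrist"; returns a dict with "color" (400x640x3 uint8, red, green, blue), "depth" (400x640 float32, m along the optical axis (not along the pixel's ray), 0 where there is no reading), "fov_y" (degrees; the focal length in pixels is half the picture's height over the tangent of half this angle, whatever the lens; pixels are square), "cx", "cy" (the principal point, pixels), "rvec" (rotation vector, rad) and "tvec" (3), from world to camera coordinates, as OpenCV has them; the wrist camera has in their place "hand_eye" (4x4, takes a point from camera to tool coordinates, whose origin is the TCP and whose axes are the flange's). Camera axes: x right, y down, z forward; pixel columns grow to the right and rows downward; lengths in m; the calibration is good to about 2 mm. A picture is of the moment at which its call begins: read the wrist's pose just before it.
- manip.job_done(): hands the job in; it is judged then, once.
The state is a dict: "time_s": time; "joint_pos": joint angles; "dq": joint speeds; "joint_efforts": joint torques, N m; "tool_pos": TCP position; "tool_rot": TCP orientation; "ft_force": force on the tool from outside, world axes, zero at the start; "torque": the same for the moment, N m; "gripper_width": finger opening in m; "grip_force": force on a finger pad.
Only numpy, scipy, OpenCV 4.12 (cv2) and the standard library are available. Lean on these libraries where they do the work, as an engineer would, in place of code of your own. Each camera call takes 0.05 s, during which the arm holds its last target. There are 200 camera calls.

## Working session

There is one attempt and no reset: what is moved stays moved. The work goes in short steps, Python scripts to look and compute and a tool call to move; the robot and the scene stay as the last step left them, time stands still between calls to the robot, and variables do not carry over. Pictures are saved under pics/ and viewed, at most 10 in all, crops included, and the job is handed in when it is done.

Besides the shell and the picture viewer there is one more tool, called after "Emit:" in YAML: its name, and indented under it one key for each argument. send_rows: Moves the arm, as the interface text tells. Its arguments: {"type":"object","properties":{"rows":{"type":"array"}},"required":["rows"]}

```bash
mkdir -p pics; ls
cat > h.py <<'E'
import numpy as np, cv2
from cell import manip
from scipy.spatial.transform import Rotation as R
def frame(n):
    s=manip.sense(); f=manip.grab_frame(n)
    f['f']=200/np.tan(np.radians(f['fov_y'])/2)
    if n=='wrist':
        q=s['tool_rot']; T=np.eye(4); T[:3,:3]=R.from_quat([q[1],q[2],q[3],q[0]]).as_matrix(); T[:3,3]=s['tool_pos']
        f['T']=T@np.array(f['hand_eye'])
    else:
        M=np.eye(4); M[:3,:3]=cv2.Rodrigues(np.array(f['rvec'],float))[0]; M[:3,3]=np.ravel(f['tvec']); f['T']=np.linalg.inv(M)
    return f
def cloud(f):
    v,u=np.mgrid[0:400,0:640]; d=f['depth']
    p=np.stack([(u-f['cx'])/f['f']*d,(v-f['cy'])/f['f']*d,d],-1)
    w=p@f['T'][:3,:3].T+f['T'][:3,3]; w[d==0]=np.nan
    return w
def onplane(f,u,v,z):
    r=f['T'][:3,:3]@np.array([(u-f['cx'])/f['f'],(v-f['cy'])/f['f'],1]); o=f['T'][:3,3]
    return o+r*(z-o[2])/r[2]
def save(n,img): cv2.imwrite('pics/'+n,img[:,:,::-1])
E
python3 - <<'E'
from h import *
print(manip.sense(), manip.pinch_z)
for n in('top','side'):
    f=frame(n); save(n+'1.png',f['color']); np.savez(n+'1.npz',w=cloud(f),c=f['color'])
    print(n,f['T'].round(3),f['fov_y'],f['cx'],f['cy'])
E
```

```text
pics
{'time_s': 0.0, 'joint_pos': array([ 1.04451460e+00,  4.94212783e-01,  1.34615115e+00, -5.00182699e-05,
        1.30248915e+00, -9.55132085e-02]), 'dq': array([-0.00052985,  0.00060642, -0.00051286,  0.00058937, -0.00036655,
        0.00085148]), 'joint_efforts': array([-4.03388040e-03, -8.82152438e+01, -3.83841348e+01, -4.65337507e-04,
        1.04811753e-02, -1.12178411e-04]), 'tool_pos': array([0.26081364, 0.5675733 , 0.23067506]), 'tool_rot': array([-1.69836764e-04,  2.13716288e-01,  9.76895568e-01, -6.07377649e-04]), 'ft_force': array([0.54725869, 0.22437239, 1.06819042]), 'torque': array([ 0.00473022, -0.0198067 , -0.01746683]), 'grip_force': 0.0, 'gripper_width': 0.08581247805378507} 0.0187
top [[ 0.014 -0.992  0.124  0.366]
 [-1.    -0.012  0.01  -0.204]
 [-0.008 -0.124 -0.992  1.332]
 [ 0.     0.     0.     1.   ]] 46.54813074406963 325.8200719283913 204.87758533644936
side [[-1.     0.012  0.006  0.499]
 [ 0.001  0.462 -0.887  0.719]
 [-0.013 -0.887 -0.462  0.562]
 [ 0.     0.     0.     1.   ]] 48.67580747730033 322.47003650051596 204.01993607863545
```

View pics/top1.png

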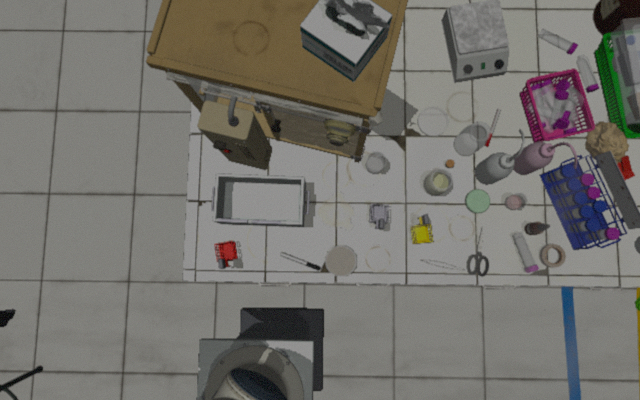

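View pics/side1.png

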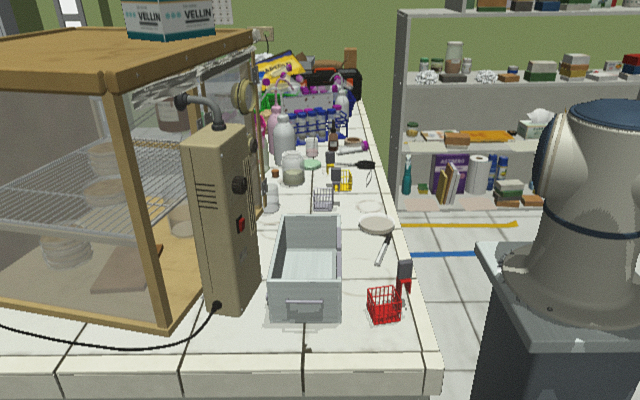

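The top view shows the bath at about (261,200), the grey basket at (380,214), the red one at (229,252) and the yellow one at (423,230). Grey plain steel fits the description, since red and yellow are excluded. The dish is at (341,260), and the clear glassware is near (376,162) and (438,182). I'll confirm with a crop and measure.

Run:
```python
from h import *
d=np.load('top1.npz'); w=d['w'];c=d['c']
save('crop1.png',cv2.resize(c[170:275,200:440],None,fx=3.3,fy=3.3,interpolation=cv2.INTER_CUBIC))
np.set_printoptions(precision=3,suppress=True)
z=w[...,2]
def box(m,name):
    m=m.astype(np.uint8); k,l,st,ce=cv2.connectedComponentsWithStats(m)
    for i in range(1,k):
        if st[i,4]>15:
            p=w[l==i]; r=cv2.minAreaRect(p[:,:2].astype(np.float32)); print(name,ce[i].round(),st[i,4],r,np.nanmedian(p[:,2]),np.nanmax(p[:,2]))
roi=np.zeros(z.shape,bool); roi[165:240,205:320]=1
box(roi&(z>0.08)&(z<0.11),'bath')
roi=np.zeros(z.shape,bool); roi[195:235,360:402]=1
box(roi&(z>0.015),'basket'); box(roi&(z>0.06),'hook'); box(roi&(z>0.095),'tab')
roi[:]=0; roi[240:280,320:362]=1; box(roi&(z>0.008),'dish')
roi[:]=0; roi[148:178,355:400]=1; box(roi&(z>0.01),'beak')
```

```text
bath [257. 198.] 941 ((0.536244809627533, -0.00916578620672226), (0.2400125116109848, 0.13119490444660187), 88.53346252441406) 0.09433187222073469 0.10386737918834021
basket [379. 217.] 181 ((0.4963963031768799, -0.33886924386024475), (0.051234643906354904, 0.07337897270917892), 87.24311828613281) 0.047731234054731786 0.12062324254389933
hook [380. 223.] 84 ((0.4724951684474945, -0.3377842903137207), (0.023898066952824593, 0.025577504187822342), 88.4530029296875) 0.1112440135655749 0.12062324254389933
tab [381. 223.] 51 ((0.47251105308532715, -0.33679699897766113), (0.011967647820711136, 0.025573892518877983), 88.70765686035156) 0.11463324867021396 0.12062324254389933
dish [340. 260.] 798 ((0.3734320402145386, -0.23413170874118805), (0.08676806092262268, 0.0873086154460907), 0.6090375781059265) 0.014565181863606558 0.021823097736835884
beak [359. 154.] 109 ((0.6706748604774475, -0.2798575758934021), (0.023524556308984756, 0.04607200622558594), 74.6575927734375) 0.11527121581006705 0.19976493722157684
beak [375. 161.] 373 ((0.6513906717300415, -0.3280732035636902), (0.053652167320251465, 0.05413312464952469), 58.56745910644531) 0.033227513357029226 0.07635332359496005
```

View pics/crop1.png

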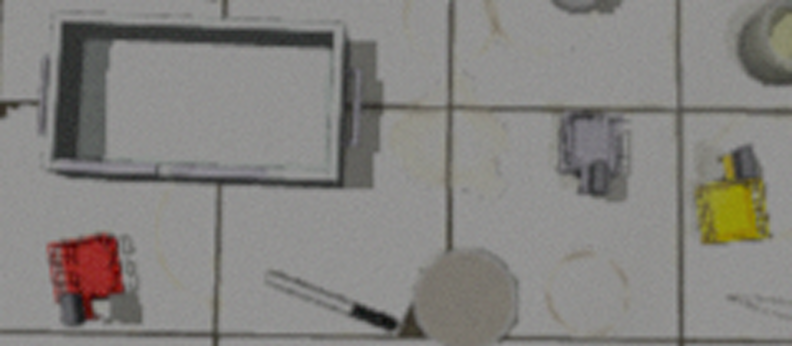

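The crop confirms the plain grey basket at crop (595,150), with its hook and tab on the robot side at (597,180). Red is at (85,265) and yellow at (732,210). The rim strip spans roughly crop x 70-240, with a mark near (160,170) that looks like the notch.

First I turn the tool, then travel above the basket.

Emit:
send_rows:
  rows: [0,0,0,0,0,-0.1,-1,0,0,0,0,0,-0.1,-1,0,0,0,0,0,-0.1,-1,0,0,0,0,0,-0.09,-1]

```text
time_s: 0.43
tool_pos: [0.2609, 0.5677, 0.2309]
tool_rot: [-0.0, 0.018, 1.0, -0.0]
ft_force: [0.1, 0.1, 0.4]
gripper_width: 0.0852
grip_force: 0.0
```

```bash
cat >> h.py <<'E'
np.set_printoptions(precision=4,suppress=True)
def delta(p):
    s=manip.sense(); q=s['tool_rot']; M=R.from_quat([q[1],q[2],q[3],q[0]]).as_matrix()
    print('t',s['time_s'],'tcp',s['tool_pos'],'yang',np.degrees(np.arctan2(M[1,1],M[0,1])),'z',M[:,2],'F',s['ft_force'],'w',s['gripper_width'],s['grip_force'])
    if p is not None: print('tool delta mm',M.T@(np.array(p)-s['tool_pos'])*1000)
E
python3 - <<'E'
from h import *
delta([0.455,-0.337,0.23])
f=frame('top'); print('notch?',onplane(f,248.5,221.5,0.095))
print(frame('wrist')['hand_eye'])
E
```

```text
t 0.4333 tcp [0.2609 0.5677 0.2309] yang 87.95764761174058 z [-0.0004 -0.0007 -1.    ] F [0.0601 0.1298 0.4239] w 0.08524688707721456 0.0
tool delta mm [-226.2282 -897.1938    1.465 ]
notch? [0.473  0.0146 0.095 ]
[[ 0.0005 -0.9553 -0.2957  0.0751]
 [ 1.      0.0002  0.0008  0.0009]
 [-0.0007 -0.2957  0.9553 -0.1428]
 [ 0.      0.      0.      1.    ]]
```

Emit:
send_rows:
  rows: [-10,-38,0,0,0,0,-1,-10,-38,0,0,0,0,-1,-10,-38,0,0,0,0,-1,-10,-38,0,0,0,0,-1,-10,-38,0,0,0,0,-1,-10,-38,0,0,0,0,-1,-10,-38,0,0,0,0,-1,-10,-38,0,0,0,0,-1]

```text
time_s: 1.2
tool_pos: [0.3283, 0.2592, 0.2313]
tool_rot: [0.0, 0.022, 1.0, 0.0]
ft_force: [1.6, -0.3, -0.5]
gripper_width: 0.0853
grip_force: 0.0
```

Emit:
send_rows:
  rows: [-10,-38,0,0,0,0,-1,-10,-38,0,0,0,0,-1,-10,-38,0,0,0,0,-1,-10,-38,0,0,0,0,-1,-10,-38,0,0,0,0,-1,-10,-38,0,0,0,0,-1,-10,-19,0,0,0,0,-1,0,0,0,0,0,0,-1]

```text
time_s: 1.87
tool_pos: [0.39, 0.0079, 0.2315]
tool_rot: [0.001, 0.024, 1.0, -0.0]
ft_force: [-0.2, 1.4, 0.1]
gripper_width: 0.0856
grip_force: 0.0
```

Run:
```python
from h import *
f=frame('wrist'); save('w1.png',f['color']); np.savez('w1.npz',w=cloud(f),c=f['color'])
delta([0.455,-0.337,0.23])
```

```text
t 1.9167 tcp [0.3891 0.0095 0.2313] yang 87.26076890873524 z [ 0.0004 -0.0002 -1.    ] F [-0.5578  0.259  -0.541 ] w 0.08530210350960847 0.0
tool delta mm [ -82.4285 -342.9916    1.3755]
```

View pics/w1.png

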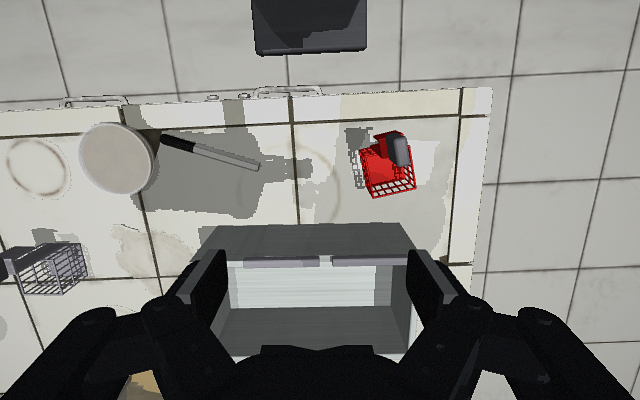

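The wrist view shows the rim strip with its notch gap near (325,261). The strip runs from about x=243 to 408, and the fingers cover part of it. The grey basket is at the left, (50,268), and the dish at (115,158).

Run:
```python
from h import *
d=np.load('w1.npz'); w=d['w'];c=d['c'].astype(int)
f=frame('wrist')
for r in (258,260,262,264,266): print(r,c[r,312:340].sum(-1)//3, )
print((w[257:268,280,:]),(w[261,315:338,2]))
for u in(319,331): print(u,onplane(f,u,261,.095))
z=w[...,2]; m=(np.abs(z-.095)<.004); m[:215]=0; m[275:]=0; m[:,:235]=0; m[:,420:]=0
p=w[m]; print(len(p),cv2.fitLine(p[:,:2].astype(np.float32),cv2.DIST_HUBER,0,.01,.01).ravel(), p.min(0),p.max(0))
```

```text
258 [ 58  59  57  57  59  61  60 119 180 177 174 174 175 174 174 174 175 180
  89  98  49  62  58  60  62  62  60  62]
260 [126 126 127 127 128 127 125 121 175 171 170 169 170 169 169 169 172 175
  86  95  61 133 138 137 138 140 138 142]
262 [139 138 137 136 138 137 132 147 208 205 205 202 203 204 204 203 205 206
 208 214  55 136 144 143 142 142 142 143]
264 [137 135 135 136 136 135 129 146 207 201 201 201 200 200 200 200 199 199
 202 208  92 128 138 139 138 137 137 138]
266 [127 127 127 126 124 125 120 176 204 202 201 201 201 202 203 204 203 202
 204 205 208 120 156 155 154 152 155 152]
[[ 0.4692 -0.0327  0.0895]
 [ 0.4691 -0.0325  0.0918]
 [ 0.4698 -0.0324  0.0927]
 [ 0.4701 -0.0323  0.0941]
 [ 0.4712 -0.0324  0.0942]
 [ 0.4714 -0.0322  0.096 ]
 [ 0.4728 -0.0323  0.0956]
 [ 0.4738 -0.0324  0.0958]
 [ 0.4756 -0.0327  0.0946]
 [ 0.4761 -0.0326  0.0957]
 [ 0.4779 -0.0329  0.0947]] [0.095  0.0955 0.0947 0.0951 0.0937 0.0854 0.0855 0.0857 0.0866 0.0863
 0.0859 0.0851 0.0849 0.0856 0.086  0.0846 0.085  0.0925 0.0946 0.0944
 0.0946 0.096  0.0946]
319 [0.4714 0.0093 0.095 ]
331 [0.472  0.0215 0.095 ]
1436 [0.0266 0.9996 0.4734 0.0037] [ 0.4679 -0.0792  0.091 ] [0.4821 0.098  0.0974]
```

Emit:
send_rows:
  rows: [-6,-38,0,0,0,0,-1,-6,-38,0,0,0,0,-1,-6,-38,0,0,0,0,-1,-6,-38,0,0,0,0,-1,-6,-38,0,0,0,0,-1,-6,-38,0,0,0,0,-1,-6,-38,0,0,0,0,-1,-6,-38,0,0,0,0,-1]

```text
time_s: 2.63
tool_pos: [0.4242, -0.2948, 0.2312]
tool_rot: [-0.0, 0.021, 1.0, 0.0]
ft_force: [1.2, 0.3, -0.0]
gripper_width: 0.0851
grip_force: 0.0
```

Emit:
send_rows:
  rows: [-10,-38,0,0,0,0,-1,-3,0,0,0,0,0,-1,0,0,0,0,0,0,-1,0,0,0,0,0,0,-1]

```text
time_s: 2.97
tool_pos: [0.4355, -0.3313, 0.2309]
tool_rot: [-0.0, 0.02, 1.0, 0.001]
ft_force: [0.1, 0.4, -0.2]
gripper_width: 0.0852
grip_force: 0.0
```

Run:
```python
from h import *
f=frame('wrist'); save('w2.png',f['color']); np.savez('w2.npz',w=cloud(f),c=f['color'])
delta([0.4725,-0.337,0.23])
w=cloud(f); z=w[...,2]
m=(z>.09)&(z<.13)&(abs(w[...,0]-.4725)<.03)&(abs(w[...,1]+.337)<.03)
p=w[m]; print(m.sum(), np.median(p,0),p.min(0),p.max(0))
if m.sum()>5: print(cv2.minAreaRect(p[:,:2].astype(np.float32)))
```

```text
t 3.0167 tcp [ 0.4354 -0.331   0.2311] yang 87.69868509762922 z [-0.0008  0.0011 -1.    ] F [-0.0819  0.1298 -1.2121] w 0.08549767299225892 0.0
tool delta mm [-37.3226  -4.4751   1.0157]
424 [ 0.4673 -0.3371  0.1142] [ 0.4585 -0.3435  0.0904] [ 0.4839 -0.3307  0.1165]
((0.47111085057258606, -0.3374136984348297), (0.012000350281596184, 0.025016389787197113), 85.0778579711914)
```

View pics/w2.png

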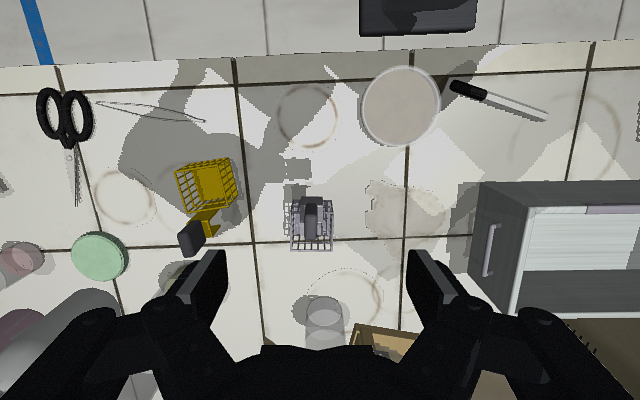

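The grey basket is at (310,215) with its tab at about (312,210), centred between the open fingers. The yellow one at (205,195) and the beaker at (325,315) are clear. Descending.

Emit:
send_rows:
  rows: [-36,-4.5,10,0,0,0,-1,0,0,30,0,0,0,-1,0,0,30,0,0,0,-1,0,0,30,0,0,0,-1,0,0,15,0,0,0,-1,0,0,0,0,0,0,-1]

```text
time_s: 3.52
tool_pos: [0.4697, -0.3358, 0.1134]
tool_rot: [-0.002, 0.02, 1.0, 0.002]
ft_force: [-0.6, 0.2, -0.5]
gripper_width: 0.0854
grip_force: 0.0
```

Run:
```python
from h import *
delta([0.4715,-0.337,0.087])
```

```text
t 3.5167 tcp [ 0.4697 -0.3358  0.1134] yang 87.73055849991597 z [-0.0044  0.004  -1.    ] F [-0.6056  0.2015 -0.5103] w 0.08537105019851025 0.0
tool delta mm [-1.9282 -1.2024 26.4049]
```

Emit:
send_rows:
  rows: [0,-1,13,0,0,0,-1,0,0,11,0,0,0,-1,0,0,0,0,0,0,-1,0,0,0,0,0,0,0.2,0,0,0,0,0,0,0.6,0,0,0,0,0,0,1,0,0,0,0,0,0,1,0,0,0,0,0,0,1]

```text
time_s: 4.18
tool_pos: [0.4713, -0.34, 0.0928]
tool_rot: [0.0, 0.02, 1.0, -0.0]
ft_force: [-0.2, 0.4, 0.5]
gripper_width: 0.0255
grip_force: 0.0
```

Emit:
send_rows:
  rows: [0,0,0,0,0,0,1,0,0,0,0,0,0,1,0,0,0,0,0,0,1,0,0,0,0,0,0,1]

```text
time_s: 4.52
tool_pos: [0.4712, -0.34, 0.0925]
tool_rot: [0.0, 0.02, 1.0, -0.0]
ft_force: [-1.3, 0.8, 6.0]
gripper_width: 0.0108
grip_force: 62.8
```

Run:
```python
from h import *
delta([0.4715,-0.337,0.086])
```

```text
t 4.5167 tcp [ 0.4712 -0.34    0.0925] yang 87.66144753924094 z [ 0.0002 -0.0002 -1.    ] F [-1.3157  0.7743  6.0132] w 0.010776044459639929 62.79299855232239
tool delta mm [-0.1929  3.0497  6.5013]
```

Emit:
send_rows:
  rows: [0,0,-5,0,0,0,1,0,0,-15,0,0,0,1,0,0,-30,0,0,0,1,0,0,-30,0,0,0,1,0,0,-30,0,0,0,1,0,0,-20,0,0,0,1,0,10,-5,0,0,-0.015,1,0,20,0,0,0,0,1]

```text
time_s: 5.18
tool_pos: [0.4727, -0.3113, 0.2289]
tool_rot: [0.001, 0.013, 1.0, -0.001]
ft_force: [0.4, 0.6, -1.5]
gripper_width: 0.0107
grip_force: 61.9
```

Emit:
send_rows:
  rows: [0,30,0,0,0,0,1,0,35,0,0,0,0,1,0,35,0,0,0,0,1,0,35,0,0,0,0,1,0,35,0,0,0,0,1,0,35,0,0,0,0,1,0,35,0,0,0,0,1,0,35,0,0,0,0,1]

```text
time_s: 5.85
tool_pos: [0.4781, -0.0329, 0.2267]
tool_rot: [-0.001, 0.013, 1.0, 0.0]
ft_force: [0.5, 0.7, -1.1]
gripper_width: 0.011
grip_force: 62.0
```

Emit:
send_rows:
  rows: [0,20,0,0,0,0,1,0,10,0,0,0,0,1,0,0,0,0,0,0,1,0,0,0,0,0,0,1]

```text
time_s: 6.18
tool_pos: [0.4796, -0.005, 0.2269]
tool_rot: [-0.0, 0.012, 1.0, -0.0]
ft_force: [-0.9, -0.7, -1.6]
gripper_width: 0.0106
grip_force: 62.0
```

Run:
```python
from h import *
delta([0.4733,-0.012,0.21])
s=frame('side'); save('s2.png',cv2.resize(s['color'][130:330,230:430],None,fx=3,fy=3)); 
f=frame('wrist'); save('w3.png',f['color']); np.savez('w3.npz',w=cloud(f),c=f['color'])
```

```text
t 6.1833 tcp [ 0.4796 -0.005   0.2269] yang 88.60135886856072 z [-0.0007 -0.0002 -1.    ] F [-0.9391 -0.7009 -1.588 ] w 0.010615293418829812 62.01909899711609
tool delta mm [ 6.133  -7.1812 16.9354]
```

View pics/s2.png

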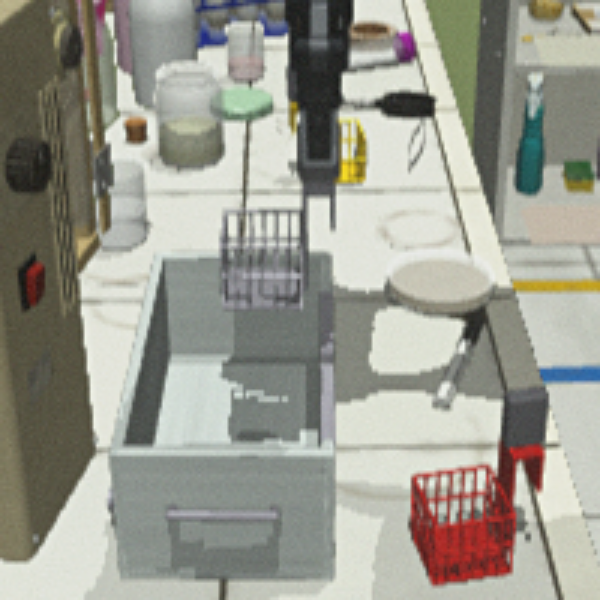

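View pics/w3.png

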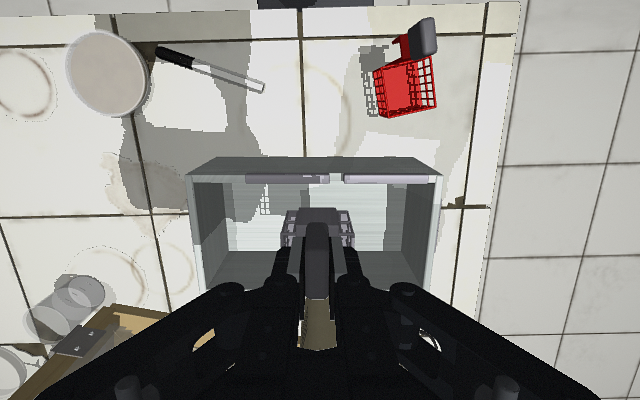

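The side crop shows the basket held upright at (262,260) above the bath, with its hook towards the robot. The wrist view shows the notch at about (337,180) and the hook's bridge and lip at about (317,215). I'll compare the rim and tab in this one camera.

Run:
```python
from h import *
d=np.load('w3.npz'); w=d['w'];c=d['c'].astype(int); z=w[...,2]; f=frame('wrist')
for r in (176,180,183): print(r,c[r,322:352].sum(-1)//3)
print('z row180',z[180,322:352])
print('rim col 300',w[172:190,300]); 
m=(z>.086)&(z<.1); m[:160]=0;m[190:]=0;m[:,:248]=0;m[:,430:]=0; m[:,325:348]=0
p=w[m&(z>.092)]; print('rim',cv2.fitLine(p[:,:2].astype(np.float32),cv2.DIST_HUBER,0,.01,.01).ravel(),np.percentile(p[:,0],[2,98]))
print('lip col 316'); print(w[204:240:2,316])
m=(z>.2)&(z<.216)&(abs(w[...,1]+.005)<.03); p=w[m]; print('bridge y',np.percentile(p[:,1],[2,50,98]),np.percentile(p[:,0],[1,50,99]))
for u in (329.5,343): print(onplane(f,u,180,.095))
```

```text
176 [202 202 171 173 173 174 167 128 206 200 200 200 200 201 201 202 200 202
 207 101 108  61 107 187 186 185 184 183 215 213]
180 [156 157 157 157 159 160 150 115 182 190 187 187 186 187 188 186 187 188
 191 102 109  54 113 167 161 190 187 187 186 186]
183 [147 140 141 140 140 140 165 165 214 211 211 212 212 212 212 212 211 212
 213 213 214 216 145 143 141 154 152 153 151 151]
z row180 [0.0936 0.0953 0.0954 0.0956 0.0946 0.0961 0.0962 0.0942 0.085  0.0852
 0.0851 0.0848 0.0846 0.0861 0.0855 0.0851 0.0854 0.0854 0.0866 0.085
 0.0853 0.0903 0.0943 0.0956 0.0953 0.0958 0.0962 0.0966 0.0951 0.0954]
rim col 300 [[ 0.4704 -0.02    0.0838]
 [ 0.4701 -0.0197  0.0894]
 [ 0.4699 -0.0194  0.0941]
 [ 0.4706 -0.0194  0.0951]
 [ 0.4715 -0.0194  0.0956]
 [ 0.4727 -0.0195  0.0942]
 [ 0.4734 -0.0195  0.0952]
 [ 0.4743 -0.0195  0.0955]
 [ 0.4756 -0.0197  0.0942]
 [ 0.4764 -0.0197  0.0948]
 [ 0.4769 -0.0196  0.0964]
 [ 0.478  -0.0197  0.0958]
 [ 0.5023 -0.0251  0.0095]
 [ 0.5035 -0.0251  0.0099]
 [ 0.505  -0.0252  0.0089]
 [ 0.5062 -0.0252  0.0091]
 [ 0.5075 -0.0253  0.0093]
 [ 0.5089 -0.0254  0.0087]]
rim [0.0252 0.9997 0.4749 0.0161] [0.4694 0.4806]
lip col 316
[[ 0.5285 -0.0063  0.0095]
 [ 0.5313 -0.0064  0.0089]
 [ 0.4706 -0.0046  0.186 ]
 [ 0.4704 -0.0046  0.1901]
 [ 0.4704 -0.0046  0.1938]
 [ 0.4706 -0.0046  0.1966]
 [ 0.4703 -0.0046  0.2008]
 [ 0.4705 -0.0046  0.2033]
 [ 0.4707 -0.0046  0.2061]
 [ 0.4674 -0.0045  0.2172]
 [ 0.4674 -0.0045  0.2199]
 [ 0.468  -0.0045  0.2211]
 [ 0.4672 -0.0045  0.2255]
 [ 0.4676 -0.0045  0.2271]
 [ 0.4676 -0.0045  0.2297]
 [ 0.4677 -0.0045  0.2317]
 [ 0.4677 -0.0045  0.2341]
 [ 0.4673 -0.0045  0.2371]]
bridge y [-0.0157 -0.004   0.0075] [0.4698 0.4708 0.4772]
[0.4762 0.0073 0.095 ]
[0.4765 0.0197 0.095 ]
```

Emit:
send_rows:
  rows: [6,-7,0,0,0,0,1,0,0,15,0,0,0,1,0,0,25,0,0,0,1,0,0,25,0,0,0,1,0,0,12,0,0,0,1,0,0,4,0,0,0,1,0,0,0,0,0,0,1,0,0,0,0,0,0,1]

```text
time_s: 7.0
tool_pos: [0.474, -0.0125, 0.1468]
tool_rot: [0.0, 0.013, 1.0, -0.0]
ft_force: [0.0, -0.5, -1.0]
gripper_width: 0.0109
grip_force: 61.9
```

Run:
```python
from h import *
delta([0.4737,-0.012,0.1205])
f=frame('wrist'); w=cloud(f); save('w4.png',f['color']); z=w[...,2]
m=(z>.11)&(z<.125)&(abs(w[...,1]+.012)<.01)&(w[...,0]<.48)&(w[...,0]>.45); print('lip x',np.median(w[m],0),m.sum(), 'expect rim front-0.0055')
m=(z>.132)&(z<.16)&(abs(w[...,1]+.012)<.004)&(w[...,0]<.48)&(w[...,0]>.45); print('tab x',np.median(w[m],0),m.sum())
for lo,hi in((-.055,-.03),(.03,.06)):
    m=(z>.0925)&(z<.098)&(w[...,1]>lo)&(w[...,1]<hi)&(w[...,0]<.49)&(w[...,0]>.46); print('rim',m.sum(),np.percentile(w[m],[3,97],0))
```

```text
t 7.0 tcp [ 0.474  -0.0125  0.1468] yang 88.48286977111235 z [ 0.0005 -0.0001 -1.    ] F [ 0.0071 -0.515  -1.0349] w 0.010887835267795314 61.88267111778259
tool delta mm [ 0.2962  0.4584 26.3396]
lip x [ 0.4647 -0.0121  0.1181] 306 expect rim front-0.0055
tab x [ 0.4618 -0.0119  0.1496] 316
rim 476 [[ 0.4692 -0.0543  0.0931]
 [ 0.4775 -0.0307  0.096 ]]
rim 565 [[0.4716 0.0308 0.093 ]
 [0.4797 0.0593 0.0963]]
```

View pics/w4.png

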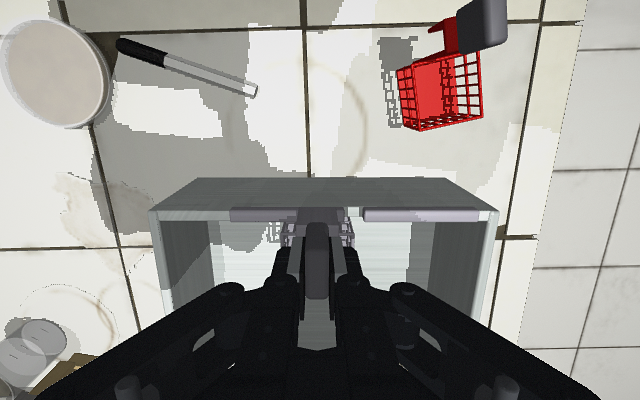

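The wrist view shows the hook lip at about (318,220) just in front of and above the rim, to the left of the notch at about (353,214). Lip and rim agree to about 0.5 mm. Lowering gently.

Emit:
send_rows:
  rows: [0.5,0,6,0,0,0,1,0,0,6,0,0,0,1,0,0,5,0,0,0,1,0,0,3,0,0,0,1,0,0,1,0,0,0,1,0,0,1,0,0,0,1,0,0,0,0,0,0,1]

```text
time_s: 7.63
tool_pos: [0.4732, -0.0118, 0.1241]
tool_rot: [-0.0, 0.013, 1.0, 0.0]
ft_force: [-0.3, -0.3, -0.8]
gripper_width: 0.0109
grip_force: 61.9
```

Emit:
send_rows:
  rows: [0,0,0.7,0,0,0,1,0,0,0.7,0,0,0,1,0,0,0,0,0,0,1,0,0,0,0,0,0,1]

```text
time_s: 7.97
tool_pos: [0.4733, -0.0119, 0.1229]
tool_rot: [0.0, 0.013, 1.0, -0.0]
ft_force: [-0.6, 0.5, -2.1]
gripper_width: 0.0109
grip_force: 61.9
```

Emit:
send_rows:
  rows: [0,0,0.6,0,0,0,1,0,0,0.6,0,0,0,1,0,0,0,0,0,0,1]

```text
time_s: 8.22
tool_pos: [0.4732, -0.0119, 0.1216]
tool_rot: [-0.0, 0.013, 1.0, 0.0]
ft_force: [-0.3, -0.1, -1.8]
gripper_width: 0.0107
grip_force: 61.9
```

Emit:
send_rows:
  rows: [0,0,0.5,0,0,0,1,0,0,0,0,0,0,1,0,0,0,0,0,0,1]

```text
time_s: 8.47
tool_pos: [0.4732, -0.0119, 0.1212]
tool_rot: [-0.0, 0.013, 1.0, 0.0]
ft_force: [-0.9, -0.4, -0.9]
gripper_width: 0.0107
grip_force: 61.9
```

Emit:
send_rows:
  rows: [0,0,0.5,0,0,0,1,0,0,0,0,0,0,1,0,0,0,0,0,0,1]

```text
time_s: 8.72
tool_pos: [0.4733, -0.0119, 0.1207]
tool_rot: [-0.0, 0.013, 1.0, 0.0]
ft_force: [-0.7, -0.6, -1.8]
gripper_width: 0.0109
grip_force: 61.9
```

Emit:
send_rows:
  rows: [0,0,0.4,0,0,0,1,0,0,0,0,0,0,1,0,0,0,0,0,0,1]

```text
time_s: 8.97
tool_pos: [0.4733, -0.0119, 0.1204]
tool_rot: [0.0, 0.013, 1.0, -0.0]
ft_force: [-0.9, 0.5, 2.0]
gripper_width: 0.0106
grip_force: 62.7
```

Emit:
send_rows:
  rows: [0,0,0.4,0,0,0,1,0,0,0,0,0,0,1,0,0,0,0,0,0,1]

```text
time_s: 9.22
tool_pos: [0.4734, -0.0119, 0.1202]
tool_rot: [0.0, 0.013, 1.0, -0.0]
ft_force: [-2.3, 0.4, 10.1]
gripper_width: 0.0105
grip_force: 63.9
```

Emit:
send_rows:
  rows: [0,0,0.4,0,0,0,1,0,0,0,0,0,0,1,0,0,0,0,0,0,1]

```text
time_s: 9.47
tool_pos: [0.4735, -0.0119, 0.1201]
tool_rot: [0.0, 0.013, 1.0, -0.0]
ft_force: [-3.5, -0.0, 16.0]
gripper_width: 0.0108
grip_force: 64.9
```

Contact at TCP z of about 0.1204, with the rib on top of the rim. I ease off to a few newtons and slide along +y.

Emit:
send_rows:
  rows: [0,0,-0.5,0,0,0,1,0,2,0,0,0,0,1,0,2,0,0,0,0,1,0,2,0,0,0,0,1,0,2,0,0,0,0,1,0,2,0,0,0,0,1,0,2,0,0,0,0,1,0,0,0,0,0,0,1]

```text
time_s: 10.13
tool_pos: [0.4741, 0.0001, 0.1203]
tool_rot: [0.001, 0.013, 1.0, -0.0]
ft_force: [-0.3, -1.5, 6.9]
gripper_width: 0.0104
grip_force: 63.1
```

Emit:
send_rows:
  rows: [0,2,0,0,0,0,1,0,2,0,0,0,0,1,0,0,0,0,0,0,1]

```text
time_s: 10.38
tool_pos: [0.4742, 0.0041, 0.1203]
tool_rot: [0.001, 0.013, 1.0, -0.0]
ft_force: [0.5, -0.7, 6.9]
gripper_width: 0.0105
grip_force: 63.1
```

Emit:
send_rows:
  rows: [0,2,0,0,0,0,1,0,1.5,0,0,0,0,1,0,0,0,0,0,0,1]

```text
time_s: 10.63
tool_pos: [0.4742, 0.0077, 0.1202]
tool_rot: [0.0, 0.013, 1.0, -0.0]
ft_force: [0.3, -0.2, 4.6]
gripper_width: 0.0107
grip_force: 62.8
```

Emit:
send_rows:
  rows: [0,1.5,0,0,0,0,1,0,1,0,0,0,0,1,0,0,0,0,0,0,1]

```text
time_s: 10.88
tool_pos: [0.4735, 0.0104, 0.1198]
tool_rot: [-0.0, 0.013, 1.0, 0.0]
ft_force: [-1.3, 0.4, -1.5]
gripper_width: 0.0109
grip_force: 61.9
```

The force vanished between y = 0.0077 and 0.0104, so the rib is over the notch. I move +2.5 mm towards the centre, then lower.

Emit:
send_rows:
  rows: [0,1.5,0,0,0,0,1,0,1,0,0,0,0,1,0,0,1,0,0,0,1,0,0,1,0,0,0,1,0,0,0,0,0,0,1]

```text
time_s: 11.3
tool_pos: [0.4738, 0.0126, 0.1178]
tool_rot: [-0.0, 0.013, 1.0, 0.0]
ft_force: [0.3, 0.7, -1.9]
gripper_width: 0.0108
grip_force: 61.9
```

Emit:
send_rows:
  rows: [0,0,1,0,0,0,1,0,0,1,0,0,0,1,0,0,1,0,0,0,1,0,0,0,0,0,0,1]

```text
time_s: 11.63
tool_pos: [0.4738, 0.0126, 0.1148]
tool_rot: [-0.0, 0.013, 1.0, 0.0]
ft_force: [0.5, 0.6, -1.3]
gripper_width: 0.0106
grip_force: 61.9
```

Emit:
send_rows:
  rows: [0,0,1,0,0,0,1,0,0,0.6,0,0,0,1,0,0,0,0,0,0,1,0,0,0,0,0,0,1]

```text
time_s: 11.97
tool_pos: [0.4738, 0.0126, 0.1134]
tool_rot: [-0.0, 0.013, 1.0, 0.0]
ft_force: [0.5, -0.0, -1.0]
gripper_width: 0.0109
grip_force: 61.9
```

Free descent so far. The bridge should seat at about 0.1124.

Emit:
send_rows:
  rows: [0,0,0.5,0,0,0,1,0,0,0.3,0,0,0,1,0,0,0,0,0,0,1,0,0,0,0,0,0,1]

```text
time_s: 12.3
tool_pos: [0.4739, 0.0126, 0.1126]
tool_rot: [-0.0, 0.013, 1.0, -0.0]
ft_force: [0.3, -0.4, -1.4]
gripper_width: 0.0106
grip_force: 61.9
```

Emit:
send_rows:
  rows: [0,0,0.4,0,0,0,1,0,0,0,0,0,0,1,0,0,0,0,0,0,1]

```text
time_s: 12.55
tool_pos: [0.4739, 0.0126, 0.1124]
tool_rot: [0.0, 0.013, 1.0, -0.0]
ft_force: [-1.3, 0.5, 4.2]
gripper_width: 0.0106
grip_force: 63.0
```

Seated: 8.0 mm below the rim-top contact, 4 N. Releasing slowly.

Emit:
send_rows:
  rows: [0,0,0,0,0,0,0.7,0,0,0,0,0,0,0.5,0,0,0,0,0,0,0.3,0,0,0,0,0,0,0.2,0,0,0,0,0,0,0.2]

```text
time_s: 12.97
tool_pos: [0.4739, 0.0126, 0.1121]
tool_rot: [-0.0, 0.013, 1.0, -0.0]
ft_force: [-0.5, -0.3, 0.0]
gripper_width: 0.0341
grip_force: 0.0
```

Emit:
send_rows:
  rows: [0,0,-3,0,0,0,0.2,0,0,-8,0,0,0,0.2,0,0,-15,0,0,0,0.2,0,0,-25,0,0,0,0.2,0,0,-30,0,0,0,0.2,0,0,-20,0,0,0,0.2,0,0,0,0,0,0,0.2,0,0,0,0,0,0,0.2]

```text
time_s: 13.63
tool_pos: [0.4745, 0.0126, 0.2146]
tool_rot: [0.001, 0.013, 1.0, -0.0]
ft_force: [-0.6, 0.1, -0.6]
gripper_width: 0.0342
grip_force: 0.0
```

Run:
```python
from h import *
delta(None)
f=frame('wrist'); s=frame('side'); w=cloud(f); z=w[...,2]
m=(z>.08)&(z<.145)&(abs(w[...,1]-.013)<.02)&(w[...,0]<.51)&(w[...,0]>.45); m[:, :200]=0
for a,b in((.08,.1),(.1,.13),(.13,.145)):
    k=m&(z>a)&(z<b); print(a,k.sum(),np.percentile(w[k],[2,50,98],0) if k.any() else '')
A=cv2.resize(f['color'][120:320,220:420],(400,400)); B=cv2.resize(s['color'][180:330,240:390],(400,400),interpolation=cv2.INTER_CUBIC)
save('end.png',np.hstack([A,B]))
```

```text
t 13.6333 tcp [0.4745 0.0126 0.2146] yang 88.52310121026892 z [ 0.0029 -0.0003 -1.    ] F [-0.6254  0.1152 -0.6421] w 0.034185530987834147 0.0
0.08 585 [[ 0.464  -0.0061  0.0811]
 [ 0.4718  0.0116  0.0956]
 [ 0.4833  0.0323  0.0998]]
0.1 163 [[0.4618 0.0041 0.1001]
 [0.4627 0.0143 0.1158]
 [0.4731 0.0237 0.1296]]
0.13 481 [[0.4631 0.008  0.1313]
 [0.4741 0.0137 0.1347]
 [0.487  0.0194 0.1363]]
```

View pics/end.png

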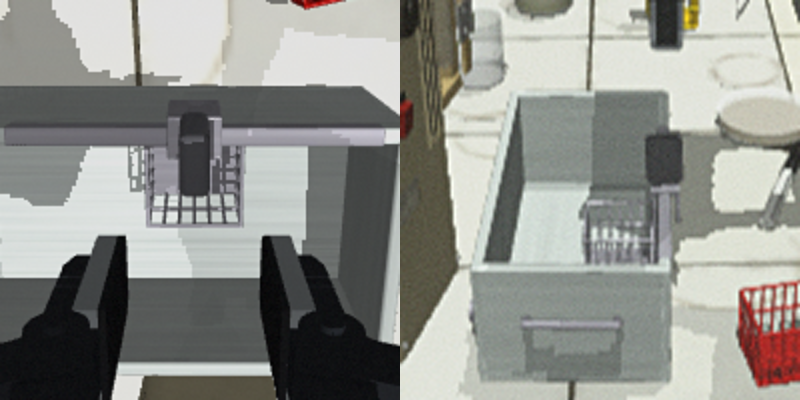

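The basket hangs inside the bath with its hook over the rim at crop (195,120), upright and released. The tab top is at z = 0.135, which matches the seated height of 20 + 115 mm. Handing in.

```bash
python3 -c "
from cell import manip
print(manip.job_done())"
```

```text
the job is handed in; nothing more can be done
None
```

The grey basket hangs inside the bath by its hook, released, with the rib fully down in the rim notch; the job was handed in at about 14 s, the highest force I saw on the bath was 16 N, and the gripper never came near the glassware.

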